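# Open the latched lid of a parts-cleaning tank and hold it open

### The arm

A 6-joint arm with a two-finger parallel gripper is mounted at the origin on the work surface. World frame = base frame: x ahead of the robot, y to its left, z up, the work surface at z = 0. Lengths are in m, angles in rad, forces in N, time in s.
With the tool pointing down it reaches from about 0.35 to 0.775 m from the base axis. Payload 5.5 kg.
Tool frame: the origin (TCP) lies at the very end of the fingers, on their centre line; the grasp point (between the pads) lies 19 mm behind it; z points along the fingers, x is the direction in which the jaws open and shut, and the axes are right-handed (so a half turn about z gives the same grasp; the last joint's range is limited). The gripper opens to 85 mm and grips with 20 to 120 N. Pads are 22 mm wide; open, the fingers measure 114 mm over their backs; the gripper's body (76 mm by 85 mm) begins 54 mm behind the grasp point. The pads swing forward as they close: fully open they stand 13 mm farther back than shut.
Start: joints at [-1.459, 0.313, 0.046, 1.304, 0, 1.431], TCP at [0.143, -0.557, 0.231] pointing down, gripper open.
Joint ranges: [-2.76, 2.76], [-0.86, 1.69], [-1.03, 1.26], [-2.2, 2.34], [-1.47, 1.5], [-3.14, 3.14]. Speed limits (rad/s): [2.57, 2.57, 3.14, 3.14, 3.14, 3.14].

### API

Orientations are given as a unit quaternion [w, x, y, z].
In Python, from workcell import monitor, eyes, ticket gives the robot as it stands.
- The arm moves only by the tool send_rows, never from a script. Its argument "targets" is a list of rows, each a list of 5 numbers: the shift along the world's x, y, z in m, then the turn about the world's z in degrees, then the closure in counts, from 0 (fully open) to 255 (shut). A call has 1 to 12 rows; each row shifts and turns the commanded pose from where the row before left it; what a row does not reach is not made up. A row lasts 1/10 s, in which the tool goes at most 50 mm and 8.59 degrees, less where a joint would pass 70% of its speed; a pose out of reach is approached as far as the arm can. A call is refused whole if a number of a shift passes 0.05 or a number of a turn 8.59, either way. A call with a gripper value outside its range is refused whole. The fingers move at their own pace and stop on an object; "newtons" is the grip in N (left out, the last holds). Time passes only in rows, so rows that do not move let the fingers close. It gives the time, the measured TCP pose, the force and the opening at its end, in the units of the state.
- monitor.get_state(): the state, without advancing time (a new reading comes with each control period).
- eyes.read_camera(name): name is "scene" or "top"; returns a dict with "img" (384x512x3 uint8, red, green, blue), "z_map" (384x512 float32, m along the optical axis (not along the pixel's ray), 0 where there is no reading), "camera_matrix" (3x3 intrinsics, pixels), "pose" (4x4, takes a point from camera to world coordinates). Camera axes: x right, y down, z forward; pixel columns grow to the right and rows downward; lengths in m; the calibration is good to about 2 mm. A picture is of the moment at which its call begins.
- ticket.hand_in(): hands the job in, once; it reports no verdict.
Trained networks look in the newest picture that a camera, given by its name, has taken for a name from the list of things; names that differ only in an ending like _2 or _b are one class to them, and where a whole thing is asked for, a point or a joint stands for the part that bears it (a point fixed in the world has none). Each returns a list of dicts, best first, with "conf" (0 to 1); they miss things now and then, are a little off and sometimes report something else, mostly with a low value. They report only what shows in the picture. A call takes as long as a camera call.
- eyes.spot_in(name, camera): "xyz" ([x, y, z] in m, in world coordinates, good to about 4 mm: the middle of the surface that is visible of it).
- eyes.tip_of(name, camera): "xyz" ([x, y, z] in m, in world coordinates, good to about 4 mm: a listed point, or the origin of a listed thing).
The state is a dict: "clock": time; "joint_pos": joint angles; "qvel": joint speeds; "tau": joint torques, N m; "tcp_pos": TCP position; "orientation": TCP orientation; "wrist_force": force on the tool from outside, world axes, zero at the start; "ft_torque": the same for the moment, N m; "finger_gap": finger opening in m.
Only numpy, scipy, OpenCV 4.12 (cv2) and the standard library are available. Lean on these libraries where they do the work, as an engineer would, in place of code of your own. Each camera call takes 0.05 s, during which the arm holds its last target.

### The job

The lid of the small-parts cleaning tank may or may not be caught by its round quarter-turn latch, and nothing shows which: before turning the knob, tug the lid up by its bow handle to find out. If it is caught, turn the knob a quarter turn, until it clicks over its detent, to free it; if the lid comes up freely, leave the knob alone. Then raise the lid by its handle to about 45 degrees and finish while holding it there, so the injectors inside can be reached; do not disturb the loose injector, wrench and can on the bench.

Things in the scene. Friction and masses are not known exactly. Their poses are not given: they have to be found in the camera images.
- tank: Stainless cleaning tank, fixed to the bench, 250 (x) x 360 (y) x 130 mm high to the rim. Origin: centre of its underside, on the bench. x points from its front (robot side, control panel) to its back, where the lid is hinged; y to its left, z up.
- hinge (a point): Middle of the lid's hinge line, at the back edge of the tank, 125 mm behind the tank's origin and 132 mm above the bench. The hinge line runs along the tank's y. Its frame has the tank's axes.
- lid (a joint): Opening angle of the lid, rad: 0 shut, grows as its front edge rises, up to 1.9. The lid's top face is 6 mm above the hinge line when shut. Let go, it falls shut. Lifting it at the handle takes 5 to 9 N. If the latch has caught it, it rises only about 0.026 rad (5 mm at the handle) and then stops dead.
- handle_bar (a point): Middle of the round bar of the bow handle on the lid: dark steel, 11 mm thick, 104 mm long along the tank's y, on a post at each end, centre 42 mm above the lid's top face. When the lid is shut it lies 203 mm in front of the hinge line, 48 mm above it, 15 mm to the left of the tank's middle. Its frame turns with the lid.
- knob_grip (a point): Latch knob on the lid's right front corner: round, fluted, black, 41 mm diameter, looks the same at any angle. Point on its axis, 28 mm above the lid's top and 12 mm below the knob's top; 203 mm ahead of the hinge line, 125 mm right (-y) of the middle. Frame fixed to the lid. Turns endlessly either way; a detent (0.23 N m) at each quarter turn, which it snaps into past half way; caught and free alternate.
- injector: Loose fuel injector lying on the bench right of the tank, steel, 128 mm long, 23 mm thick, with a black plug socket on its side. Bystander. Origin under its middle, x along it.
- wrench: Loose steel wrench, 190 mm long, lying on the bench along the front of the tank. Bystander. x along it.
- can: Plain aluminium spray can, 65 mm diameter, 172 mm tall, upright on the bench left of the tank. Bystander. Origin: centre of its underside.

How it is judged:
By the outcome, as a careful person would: the job done as asked, in the order asked, and still so for the second after the job is handed in, while the arm keeps its last pose, push and grip.
It also fails if it takes over 61 s, if anything falls off the work surface, if the arm or the gripper's body presses on something with over 40 N, if the wrist force passes 120 N, or if a joint passes its speed limit or range.

## Working session

There is one attempt and no reset: what is moved stays moved. The work goes in short steps, Python scripts to look and compute and a tool call to move; the robot and the scene stay as the last step left them, time stands still between calls to the robot, and variables do not carry over. Pictures are saved under pics/ and viewed, and the job is handed in when it is done.

Besides the shell and the picture viewer there is one more tool, called after "Call:" as name(argument=value, ...) on one line, values as JSON. send_rows: Moves the arm, as the interface text tells. Its arguments: {"type":"object","properties":{"targets":{"type":"array"},"newtons":{"type":"number"}},"required":["targets"]}

```bash
ls; mkdir -p pics
python3 - <<'E'
from workcell import monitor, eyes, ticket
import cv2
print(monitor.get_state())
for c in ["scene","top"]:
    d=eyes.read_camera(c); cv2.imwrite(f"pics/{c}0.png",d["img"][:,:,::-1])
    for n in ["tank","hinge","handle_bar","knob_grip","injector","wrench","can"]:
        print(c,n,[(r["conf"],[round(float(v),3) for v in r["xyz"]]) for r in eyes.tip_of(n,c)[:2]])
E
```

```text
pics
{'clock': 0.0, 'joint_pos': array([-1.45860398e+00,  3.13992562e-01,  4.49826318e-02,  1.30359224e+00,
        2.14194475e-06,  1.43119137e+00]), 'qvel': array([ 1.19632051e-03,  1.72270954e-03, -6.21749020e-04, -7.90727121e-04,
        4.04671064e-04,  5.62696646e-05]), 'tau': array([ 4.53309749e-04, -4.80632758e+01,  2.98531115e+01,  1.92594709e-02,
       -1.80918769e-04, -1.87982494e-05]), 'tcp_pos': array([ 0.14318974, -0.55636351,  0.23041482]), 'orientation': array([-6.47899093e-04,  7.90298670e-01, -6.12721142e-01, -6.28883303e-04]), 'wrist_force': array([ 0.38250993, -0.95889336, -0.27347465]), 'ft_torque': array([ 0.01782203,  0.03690388, -0.05379524]), 'finger_gap': 0.08551556407226606}
scene tank [(0.84, [0.616, 0.051, 0.0]), (0.24, [0.734, 0.086, 0.131])]
scene hinge [(0.87, [0.735, 0.084, 0.13])]
scene handle_bar [(0.62, [0.535, 0.039, 0.179])]
scene knob_grip [(0.59, [0.575, -0.095, 0.167])]
scene injector [(0.61, [0.659, -0.225, 0.002])]
scene wrench [(0.7, [0.454, -0.049, -0.001])]
scene can [(0.96, [0.526, 0.288, 0.001])]
top tank [(0.67, [0.615, 0.05, 0.0])]
top hinge [(0.6, [0.736, 0.086, 0.13])]
top handle_bar [(0.57, [0.54, 0.04, 0.181])]
top knob_grip [(0.93, [0.579, -0.093, 0.163])]
top injector [(0.87, [0.655, -0.228, -0.002])]
top wrench [(0.56, [0.456, -0.043, 0.001])]
top can [(0.88, [0.527, 0.284, 0.002])]
```

View pics/scene0.png

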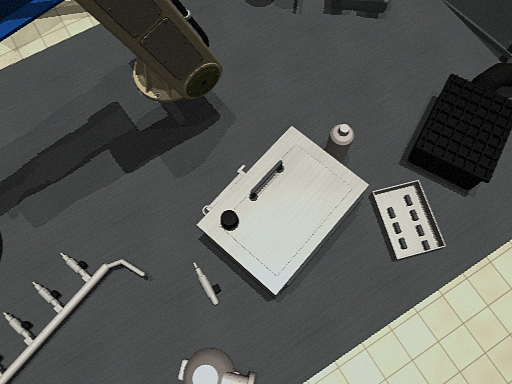

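View pics/top0.png

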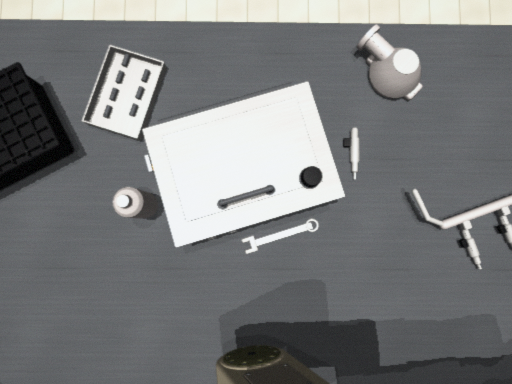

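The scene view shows the tank with the knob at about (229,219) and the handle at about (267,181). The top view shows the handle bar at about (247,196), the knob at (311,177), the wrench along the front, the injector to the right and the can to the left. This matches the detections. Next I'll refine the yaw and the bar position from depth.

Run:
```python
from workcell import monitor, eyes
import numpy as np, cv2
for c in ["top","scene"]:
    d=eyes.read_camera(c);z=d["z_map"];K=d["camera_matrix"];T=d["pose"]
    v,u=np.mgrid[:384,:512]
    P=np.stack([(u-K[0,2])/K[0,0]*z,(v-K[1,2])/K[1,1]*z,z],-1)@T[:3,:3].T+T[:3,3]
    m=(z>0)&(abs(P[...,0]-.615)<.25)&(abs(P[...,1]-.05)<.28)
    l=m&(abs(P[...,2]-.138)<.008)
    print(c,"lid",cv2.minAreaRect(P[l][:,:2].astype(np.float32)*1000),np.median(P[l][:,2]))
    h=m&(P[...,2]>.17)&(np.hypot(P[...,0]-.5375,P[...,1]-.0395)<.08)
    q=P[h]; print("bar",len(q),cv2.minAreaRect(q[:,:2].astype(np.float32)*1000),np.percentile(q[:,2],[10,50,90]))
    k=m&(P[...,2]>.172)&(np.hypot(P[...,0]-.577,P[...,1]+.094)<.04)
    q=P[k]; print("knob",len(q),cv2.minEnclosingCircle(q[:,:2].astype(np.float32)*1000),np.median(q[:,2]))
```

```text
top lid ((598.9796142578125, 94.87997436523438), (271.7772521972656, 472.9642333984375), 16.96027946472168) 0.13782604457156078
bar 309 ((535.6831665039062, 38.57341003417969), (11.148151397705078, 113.04461669921875), 16.748870849609375) [0.18103756 0.18343281 0.18542946]
knob 305 ((576.1333618164062, -94.6081314086914), 20.339006423950195) 0.1768722694582232
scene lid ((599.822021484375, 93.17654418945312), (272.3751525878906, 468.8138427734375), 16.9691104888916) 0.1380999284819
bar 197 ((536.7876586914062, 38.416107177734375), (11.865615844726562, 113.2655258178711), 16.886343002319336) [0.17964299 0.18334724 0.18606557]
knob 209 ((577.0592651367188, -94.53333282470703), 20.26242446899414) 0.1768992317752156
```

Call:
send_rows(targets=[[0.01,0.02,0.02,8.4,0],[0.0245,0.037,0.02,8.4,0],[0.0245,0.037,0,8.4,0],[0.0245,0.037,0,8.4,0],[0.0245,0.037,0,8.4,0],[0.0245,0.037,0,8.4,0],[0.0245,0.037,0,8.4,0],[0.0245,0.037,0,8.4,0],[0.0245,0.037,0,8.4,0],[0.0245,0.037,0,8.4,0],[0.0245,0.037,0,8.4,0],[0.0245,0.037,0,0,0]], newtons=30)

```text
clock: 2.1
tcp_pos: [0.4235, -0.1283, 0.2717]
orientation: [0.0, 0.989, 0.148, 0.0]
wrist_force: [1.3, -1.4, -0.2]
finger_gap: 0.0853
```

Call:
send_rows(targets=[[0.0245,0.037,0,0,0],[0.0245,0.037,0,0,0],[0.0245,0.037,0,0,0],[0.0245,0.037,0,0,0],[0.01,0.015,0,0,0],[0,0,0,0,0],[0,0,0,0,0]])

```text
clock: 2.8
tcp_pos: [0.5305, 0.0332, 0.2711]
orientation: [0.0, 0.989, 0.147, -0.0]
wrist_force: [0.1, 0.1, 0.4]
finger_gap: 0.0854
```

Call:
send_rows(targets=[[0.0055,0.0055,-0.03,0,0],[0,0,-0.03,0,0],[0,0,-0.03,0,0],[0,0,-0.02,0,0],[0,0,0,0,0],[0,0,0,0,255],[0,0,0,0,255],[0,0,0,0,255],[0,0,0,0,255],[0,0,0,0,255],[0,0,0,0,255],[0,0,0,0,255]], newtons=30)

```text
clock: 4.0
tcp_pos: [0.5374, 0.0388, 0.1621]
orientation: [0.0, 0.989, 0.146, 0.001]
wrist_force: [1.8, 1.2, 3.1]
finger_gap: 0.01
```

Call:
send_rows(targets=[[0,0,0.002,0,255],[0,0,0.002,0,255],[0,0,0,0,255]])

```text
clock: 4.3
tcp_pos: [0.5379, 0.039, 0.1647]
orientation: [-0.0, 0.989, 0.147, 0.001]
wrist_force: [8.4, 1.2, -8.1]
finger_gap: 0.0095
```

Call:
send_rows(targets=[[0,0,0.002,0,255],[0,0,0.002,0,255],[0,0,0,0,255]])

```text
clock: 4.6
tcp_pos: [0.5386, 0.0392, 0.1676]
orientation: [-0.001, 0.989, 0.147, 0.001]
wrist_force: [12.7, 2.4, -13.8]
finger_gap: 0.01
```

Call:
send_rows(targets=[[0,0,0.001,0,255],[0,0,0.001,0,255],[0,0,0,0,255]])

```text
clock: 4.9
tcp_pos: [0.5385, 0.0392, 0.1679]
orientation: [-0.001, 0.989, 0.147, 0.001]
wrist_force: [16.8, 2.7, -25.3]
finger_gap: 0.0096
```

Call:
send_rows(targets=[[0,0,0.001,0,255],[0,0,0.001,0,255],[0,0,0,0,255]])

```text
clock: 5.2
tcp_pos: [0.5385, 0.0392, 0.168]
orientation: [-0.001, 0.989, 0.146, 0.0]
wrist_force: [20.4, 4.4, -34.8]
finger_gap: 0.0096
```

Run:
```python
from workcell import monitor, eyes
import numpy as np, cv2
d=eyes.read_camera("scene");z=d["z_map"];K=d["camera_matrix"];T=d["pose"]
v,u=np.mgrid[:384,:512]
P=np.stack([(u-K[0,2])/K[0,0]*z,(v-K[1,2])/K[1,1]*z,z],-1)@T[:3,:3].T+T[:3,3]
k=(z>0)&(P[...,2]>.165)&(np.hypot(P[...,0]-.577,P[...,1]+.094)<.03)
q=P[k]; print("knob",len(q),cv2.minEnclosingCircle(q[:,:2].astype(np.float32)*1000),np.median(q[:,2]))
print(monitor.get_state()["wrist_force"],monitor.get_state()["tcp_pos"])
```

```text
knob 238 ((577.7872924804688, -95.1697769165039), 21.520383834838867) 0.18253047164584013
[ 20.34536693   2.79147369 -36.39179977] [0.53849914 0.03920962 0.16807851]
```

The lid rose about 5.5 mm and then stopped dead, with the pull climbing to 35 N and no further motion, so it is caught. I'll lower it, release the handle and go to the knob.

Call:
send_rows(targets=[[0,0,-0.004,0,255],[0,0,-0.004,0,255],[0,0,-0.004,0,255],[0,0,0,0,255],[0,0,0,0,0],[0,0,0,0,0],[0,0,0,0,0],[0,0,0,0,0],[0,0,0,0,0],[0,0,0.03,0,0],[0,0,0.04,0,0],[0,0,0.03,0,0]])

```text
clock: 6.45
tcp_pos: [0.5363, 0.0386, 0.2632]
orientation: [0.0, 0.989, 0.146, 0.0]
wrist_force: [1.7, 0.1, 0.3]
finger_gap: 0.0853
```

Call:
send_rows(targets=[[0.0135,-0.0445,0,0,0],[0.0135,-0.0445,0,0,0],[0.0135,-0.044,0,0,0],[0,0,-0.03,0,0],[0,0,-0.03,0,0],[0,0,-0.02,0,0],[0,0,0,0,0],[0,0,0,0,0]])

```text
clock: 7.25
tcp_pos: [0.5766, -0.0944, 0.1816]
orientation: [-0.0, 0.989, 0.146, -0.0]
wrist_force: [0.5, 1.1, 1.5]
finger_gap: 0.0851
```

Call:
send_rows(targets=[[0,0,-0.02,0,0],[0,0,-0.014,0,0],[0,0,0,0,0],[0,0,0,0,255],[0,0,0,0,255],[0,0,0,0,255],[0,0,0,0,255],[0,0,0,0,255],[0,0,0,0,255]], newtons=50)

```text
clock: 8.15
tcp_pos: [0.5781, -0.0944, 0.149]
orientation: [0.0, 0.989, 0.146, 0.002]
wrist_force: [1.7, 1.4, 5.6]
finger_gap: 0.0386
```

Call:
send_rows(targets=[[0,0,0,8,255],[0,0,0,8,255],[0,0,0,8,255],[0,0,0,8,255],[0,0,0,0,255]])

```text
clock: 8.65
tcp_pos: [0.5783, -0.0943, 0.149]
orientation: [0.001, 0.91, 0.415, 0.002]
wrist_force: [1.5, 3.0, 6.0]
finger_gap: 0.0386
```

```bash
python3 -c "
from workcell import monitor
s=monitor.get_state();print(s['ft_torque'],s['wrist_force'],s['orientation'],s['finger_gap'])"
```

```text
[ 0.37410848 -0.30373415 -0.16290308] [1.49673927 2.98190264 6.00199947] [8.60299468e-04 9.09937798e-01 4.14739705e-01 1.85515989e-03] 0.03863710197344674
```

Call:
send_rows(targets=[[0,0,0,8,255],[0,0,0,8,255],[0,0,0,8,255],[0,0,0,8,255],[0,0,0,0,255]])

```text
clock: 9.15
tcp_pos: [0.5785, -0.094, 0.149]
orientation: [0.001, 0.76, 0.65, 0.002]
wrist_force: [2.7, 2.0, 4.7]
finger_gap: 0.0389
```

```bash
python3 -c "
from workcell import monitor
s=monitor.get_state();print(s['ft_torque'],s['wrist_force'],s['orientation'],s['finger_gap'])"
```

```text
[ 0.62110904 -0.35125061  0.1596306 ] [2.7261444  1.96542246 4.74669007] [0.00112845 0.76015343 0.64974    0.00185001] 0.03889819475668191
```

Call:
send_rows(targets=[[0,0,0,8,255],[0,0,0,8,255],[0,0,0,8,255],[0,0,0,2,255],[0,0,0,0,255]])

```text
clock: 9.65
tcp_pos: [0.5784, -0.0938, 0.149]
orientation: [0.001, 0.595, 0.803, 0.002]
wrist_force: [2.4, 3.0, 5.9]
finger_gap: 0.0384
```

```bash
python3 -c "
from workcell import monitor
s=monitor.get_state();print(s['ft_torque'],s['wrist_force'],s['orientation'],s['finger_gap'])"
```

```text
[ 0.76592834 -0.40038155 -0.00371412] [2.36257052 3.01424148 5.87069963] [0.00138906 0.59540245 0.80342461 0.00170073] 0.03836314275127234
```

The torque about z went from -0.16 to +0.16 to 0 N m over exactly 90°, so the knob clicked over its detent. I'll release it and go back to the handle.

Call:
send_rows(targets=[[0,0,0,0,0],[0,0,0,0,0],[0,0,0,0,0],[0,0,0,0,0],[0,0,0,0,0],[0,0,0.03,0,0],[0,0,0.04,0,0],[0,0,0.044,0,0],[-0.0135,0.044,0,-8,0],[-0.0135,0.0445,0,-8,0],[-0.0135,0.0445,0,-8,0],[0,0,0,-8,0]])

```text
clock: 10.85
tcp_pos: [0.5342, 0.0431, 0.2619]
orientation: [-0.001, 0.794, 0.607, 0.0]
wrist_force: [1.2, -0.9, -0.0]
finger_gap: 0.0851
```

Call:
send_rows(targets=[[0,0,0,-8,0],[0,0,0,-8,0],[0,0,0,-8,0],[0,0,0,-8,0],[0,0,0,-8,0],[0,0,0,-8,0],[0,0,0,-8,0],[0,0,0,-2,0],[0,0,0,0,0]])

```text
clock: 11.75
tcp_pos: [0.5362, 0.0385, 0.2613]
orientation: [0.0, 0.989, 0.146, -0.0]
wrist_force: [-0.1, 0.7, -0.2]
finger_gap: 0.0849
```

Call:
send_rows(targets=[[0.001,0,-0.03,0,0],[0,0,-0.03,0,0],[0,0,-0.03,0,0],[0,0,-0.01,0,0],[0,0,0,0,0],[0,0,0,0,255],[0,0,0,0,255],[0,0,0,0,255],[0,0,0,0,255],[0,0,0,0,255],[0,0,0,0,255],[0,0,0,0,255]], newtons=35)

```text
clock: 12.95
tcp_pos: [0.5375, 0.0386, 0.1619]
orientation: [0.0, 0.989, 0.146, 0.0]
wrist_force: [-1.2, 0.2, 4.9]
finger_gap: 0.0096
```

```bash
python3 -c "
import numpy as np
a=np.radians(16.8);p=None
for t in range(0,48,3):
    r=np.radians(t);x=-.203*np.cos(r)+.048*np.sin(r)+.203;z=.203*np.sin(r)+.048*np.cos(r)-.048
    q=np.array([x*np.cos(a),x*np.sin(a),z])
    print(t,q.round(4),None if p is None else (q-p).round(4));p=q"
```

```text
0 [0. 0. 0.] None
3 [0.0027 0.0008 0.0106] [0.0027 0.0008 0.0106]
6 [0.0059 0.0018 0.021 ] [0.0032 0.001  0.0104]
9 [0.0096 0.0029 0.0312] [0.0037 0.0011 0.0102]
12 [0.0138 0.0042 0.0412] [0.0042 0.0013 0.01  ]
15 [0.0185 0.0056 0.0509] [0.0047 0.0014 0.0097]
18 [0.0237 0.0072 0.0604] [0.0052 0.0016 0.0095]
21 [0.0294 0.0089 0.0696] [0.0057 0.0017 0.0092]
24 [0.0355 0.0107 0.0784] [0.0061 0.0018 0.0089]
27 [0.042  0.0127 0.0869] [0.0066 0.002  0.0085]
30 [0.049  0.0148 0.0951] [0.007  0.0021 0.0081]
33 [0.0564 0.017  0.1028] [0.0074 0.0022 0.0077]
36 [0.0641 0.0194 0.1102] [0.0077 0.0023 0.0073]
39 [0.0722 0.0218 0.1171] [0.0081 0.0024 0.0069]
42 [0.0807 0.0244 0.1235] [0.0084 0.0025 0.0064]
45 [0.0894 0.027  0.1295] [0.0087 0.0026 0.006 ]
```

Call:
send_rows(targets=[[0.0013,0.0004,0.0053,0,255],[0.0014,0.0004,0.0053,0,255],[0.0016,0.0005,0.0052,0,255],[0.0016,0.0005,0.0052,0,255],[0,0,0,0,255]])

```text
clock: 13.45
tcp_pos: [0.5431, 0.0403, 0.1827]
orientation: [0.0, 0.989, 0.146, -0.0]
wrist_force: [0.5, -1.7, -7.1]
finger_gap: 0.0096
```

The lid is free: it has gone past 6° at about 7 N. I'll carry on along the arc.

Call:
send_rows(targets=[[0.0018,0.0005,0.0051,0,255],[0.0019,0.0006,0.0051,0,255],[0.0021,0.0006,0.005,0,255],[0.0021,0.0007,0.005,0,255],[0.0023,0.0007,0.0049,0,255],[0.0024,0.0007,0.0048,0,255],[0.0026,0.0008,0.0048,0,255],[0.0026,0.0008,0.0047,0,255],[0.0028,0.0008,0.0046,0,255],[0.0029,0.0009,0.0046,0,255],[0,0,0,0,255]])

```text
clock: 14.55
tcp_pos: [0.566, 0.0473, 0.232]
orientation: [0.0, 0.989, 0.146, -0.001]
wrist_force: [-5.5, -4.1, -3.0]
finger_gap: 0.0095
```

Call:
send_rows(targets=[[0.0031,0.0009,0.0045,0,255],[0.003,0.0009,0.0044,0,255],[0.0033,0.001,0.0043,0,255],[0.0033,0.001,0.0042,0,255],[0.0035,0.001,0.0041,0,255],[0.0035,0.0011,0.004,0,255],[0.0037,0.0011,0.0039,0,255],[0.0037,0.0011,0.0038,0,255],[0,0,0,0,255]])

```text
clock: 15.45
tcp_pos: [0.5923, 0.0554, 0.266]
orientation: [0.0, 0.989, 0.146, -0.001]
wrist_force: [-9.7, -4.1, 2.5]
finger_gap: 0.0097
```

Call:
send_rows(targets=[[0.0038,0.0011,0.0037,0,255],[0.0039,0.0012,0.0036,0,255],[0.004,0.0012,0.0035,0,255],[0.0041,0.0012,0.0034,0,255],[0.0042,0.0013,0.0032,0,255],[0.0042,0.0012,0.0032,0,255],[0.0043,0.0013,0.003,0,255],[0.0044,0.0013,0.003,0,255],[0,0,0,0,255],[0,0,0,0,255]])

```text
clock: 16.45
tcp_pos: [0.625, 0.0654, 0.294]
orientation: [0.0, 0.989, 0.146, 0.0]
wrist_force: [-11.6, -4.6, 8.3]
finger_gap: 0.0094
```

Run:
```python
from workcell import monitor, eyes
import numpy as np, cv2
for c in ["scene","top"]:
    d=eyes.read_camera(c);z=d["z_map"];K=d["camera_matrix"];T=d["pose"]
    cv2.imwrite(f"pics/{c}1.png",d["img"][:,:,::-1])
    v,u=np.mgrid[:384,:512]
    P=np.stack([(u-K[0,2])/K[0,0]*z,(v-K[1,2])/K[1,1]*z,z],-1)@T[:3,:3].T+T[:3,3]
    a=np.radians(16.8);h=np.array([.5375+.203*np.cos(a)+.015*np.sin(a), .0388+.203*np.sin(a)-.015*np.cos(a)])
    X=(P[...,0]-h[0])*np.cos(a)+(P[...,1]-h[1])*np.sin(a);Y=-(P[...,0]-h[0])*np.sin(a)+(P[...,1]-h[1])*np.cos(a)
    m=(z>0)&(X<-.02)&(X>-.17)&(abs(Y)<.17)&((Y>.08)|(Y<-.14))&(P[...,2]>.14)
    f=np.polyfit(X[m],P[...,2][m],1);f=cv2.fitLine(np.c_[X[m],P[...,2][m]].astype(np.float32),cv2.DIST_HUBER,0,.001,.001).ravel()
    print(c,m.sum(),"lid angle",np.degrees(np.arctan(-f[1]/f[0])))
    for n in ["injector","wrench","can","handle_bar"]: print(n,[(r["conf"],np.round(r["xyz"],3)) for r in eyes.tip_of(n,c)[:1]])
s=monitor.get_state();print(s['tcp_pos'],s['wrist_force'],s['finger_gap'],s['clock'])
```

```text
scene 2497 lid angle 44.553303
injector [(0.95, array([ 0.658, -0.23 , -0.003]))]
wrench [(0.8, array([ 0.452, -0.048,  0.001]))]
can [(0.72, array([0.526, 0.285, 0.002]))]
handle_bar [(0.73, array([0.623, 0.066, 0.309]))]
top 762 lid angle 44.452736
injector [(0.77, array([ 0.653, -0.23 , -0.002]))]
wrench [(0.66, array([ 0.455, -0.047, -0.001]))]
can []
handle_bar []
[0.62490474 0.0653261  0.29391313] [-10.81196571  -4.1537065    7.28634802] 0.009857948630022852 16.95
```

View pics/scene1.png

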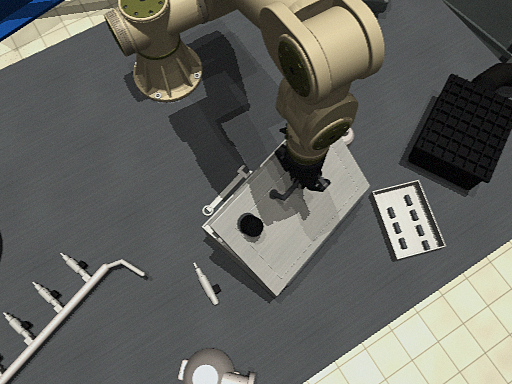

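View pics/top1.png

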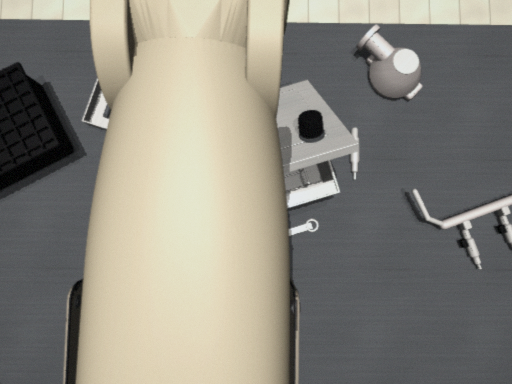

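The lid stands open at about 44.5° in both cameras, with the fingers still on the bar at about (290,188) in the scene view. The tank interior and wrench show in the top view at about (310,180) and (303,228). The bystanders are where they were and the forces are steady, so I'm handing in.

```bash
python3 -c "
from workcell import ticket
print(ticket.hand_in())"
```

```text
the job is handed in; nothing more can be done
None
```

The lid was caught, so I freed it with a quarter turn of the knob. It is now raised to about 45° and still held by its handle, and I handed the job in at about 17 s.

- **Tug:** pulling up on the handle, the lid rose about 5.5 mm and stopped dead. The pull reached about 35 N vertically, about 41 N in total, with no further motion.
- **Knob:** I turned it 90° in one direction. The torque about its axis went from -0.16 to +0.16 to 0 N m, which means it clicked over the detent.
- **Lift:** the lid then came up freely at about 7 N.
- **Last checks:** depth from the two cameras gave lid angles of 44.6° and 44.5°. The gripper was still closed on the bar with a 9.9 mm opening, and the force at the wrist was steady at about 14 N.
- **Bystanders:** the injector, wrench and can are at their starting positions within the detector's error of about 5 mm. The arm hid the can and the handle from the top camera at the end, so only the scene camera confirmed those two.

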